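# Set out the specimen stack at the microscopy bench

### The job

Take the stack apart from the top down, one thing after another, and set each upright in the middle of its own place: the small vial on the balance pan, then the square block on the cork pad, then the round covered dish on the light plate, and last the slide box flat inside the steel tray, lying the same way as the tray. Let go of each thing before going on to the next, and leave the glass beaker standing where it is.

Things in the scene. Friction and masses are not known exactly. Their poses are not given: they have to be found in the camera images.
- vial_center (a point): Centre of the vial, top of the stack at the start: upright amber cylinder with white cap, 26 mm diameter, 38 mm tall (19 mm above and below this point), about 40 g. z up along its axis. It stands on the block.
- block_center (a point): Centre of the square aluminium specimen block, 36 x 36 mm, 28 mm tall (14 mm above and below this point), dark grey square face on top, about 80 g. x and y along its sides, z up. It stands on the dish.
- dish_center (a point): Centre of the round white covered dish, 58 mm diameter, 28 mm tall (14 mm above and below this point), solid flat lid that stays on, about 90 g. z up. It stands on the slide box.
- slidebox_center (a point): Centre of the closed grey plastic slide box, bottom of the stack, on the bench: 100 mm along its x, 62 mm along its y, 30 mm tall (15 mm above and below this point), about 200 g. Its lid does not open.
- balance_pan (a point): Top centre of the round steel balance pan, 84 mm diameter, 32 mm above the bench, on a fixed white balance 125 x 100 mm whose green display lies 59 mm from the pan's centre towards -x of this frame. The pan does not sink.
- cork_top (a point): Top centre of the fixed square cork pad, 85 x 85 mm, 12 mm thick (top 12 mm above the bench).
- light_top (a point): Top centre of the light plate: pale yellow round plate, 92 mm diameter, 28 mm above the bench, in the top of a fixed white light base 120 x 120 mm, 26 mm high.
- tray_floor (a point): Centre of the inner floor (2 mm above the bench) of the fixed shallow steel tray: inside 122 mm along x, 84 mm along y; rim 2 mm thick, its top 5 mm above the inner floor. The slide box lies in it long side along x, either way round.
- beaker_center (a point): Centre of the small loose glass beaker, a bystander, empty: 38 mm diameter, 52 mm tall (26 mm above and below this point), near the middle of the work area. Not to be moved.
Not all that is in view belongs to the job. What is shaped like the part that bears balance_pan but orange or red is not meant.

How it is judged (in metres and radians):
On the way, in this order (a step that is already met when the one before it is completed fails the run):
1. the vial stands released in the middle of the balance pan (horizontal distance between vial_center and balance_pan below 0.015 m and z of vial_center in the frame of balance_pan between 0.014 and 0.024 m and angle between vial_center's own z axis and vertical below 0.12 rad and linear speed of vial below 0.02 m/s and angular speed of vial below 0.2 rad/s and contact force between the fingers and vial below 0.05 N), for 0.2 s.
2. then the square block lies released in the middle of the cork pad (horizontal distance between block_center and cork_top below 0.015 m and z of block_center in the frame of cork_top between 0.009 and 0.019 m and angle between block_center's own z axis and vertical below 0.12 rad and linear speed of block below 0.02 m/s and angular speed of block below 0.2 rad/s and contact force between the fingers and block below 0.05 N), for 0.2 s.
3. then the covered dish stands released in the middle of the light plate (horizontal distance between dish_center and light_top below 0.015 m and z of dish_center in the frame of light_top between 0.009 and 0.019 m and angle between dish_center's own z axis and vertical below 0.12 rad and linear speed of dish below 0.02 m/s and angular speed of dish below 0.2 rad/s and contact force between the fingers and dish below 0.05 N), for 0.2 s.
4. then the slide box lies released and flat inside the steel tray (horizontal distance between slidebox_center and tray_floor below 0.015 m and z of slidebox_center in the frame of tray_floor between 0.01 and 0.02 m and angle between slidebox_center's own z axis and vertical below 0.12 rad and linear speed of slidebox below 0.02 m/s and angular speed of slidebox below 0.2 rad/s and contact force between the fingers and slidebox below 0.05 N and angle between the x axis of slidebox_center and the x axis of tray_floor, either way round below 0.25 rad), for 0.2 s.
At the end, for the whole second after the job is handed in: Vial on balance pan, block on cork pad, dish on light plate, slide box in tray: each within 15 mm of the middle, resting (height within 5 mm), upright within 0.12 rad, still, released; box within 0.25 rad of the tray's long direction; beaker within 30 mm of its start (all of step 1 and all of step 2 and all of step 3 and all of step 4 and distance of beaker_center from where it was at the start of the episode below 0.03 m); the robot touches nothing.
It fails at once if the glass beaker is pushed away (more than 30 mm) or tipped over (distance of beaker_center from where it was at the start of the episode above 0.03 m or angle between beaker_center's own z axis and vertical above 0.5 rad).
It also fails if it takes over 106 s, if anything falls off the work surface, if the arm or the gripper's body presses on something with over 40 N, if the wrist force passes 120 N, or if a joint passes its speed limit or range.

### The arm

A 6-joint arm with a two-finger parallel gripper is mounted at the origin on the work surface. World frame = base frame: x ahead of the robot, y to its left, z up, the work surface at z = 0. Lengths are in mm, angles in rad, forces in N, time in s.
With the tool pointing down it reaches from about 400 to 825 mm from the base axis. Payload 7 kg.
Tool frame: the origin (TCP) lies at the very end of the fingers, on their centre line; the grasp point (between the pads) lies 19 mm behind it; z points along the fingers, y is the direction in which the jaws open and shut (so a half turn about z gives the same grasp; the last joint's range is limited). The gripper opens to 88 mm and grips with 3 to 60 N. Pads are 19 mm wide; open, the fingers measure 130 mm over their backs; the gripper's body (78 mm by 193 mm) begins 47 mm behind the grasp point.
Start: joints at [1.425, 0.359, 0.012, 0, -1.224, -0.288], TCP at [283.723, 612.451, 226.561] pointing down, gripper open.
Joint ranges: [-3.07, 3.07], [-1.43, 2.12], [-1.02, 1.25], [-3.03, 1.67], [-3.05, -0], [-3.03, 3.03]. Speed limits (rad/s): [2.39, 2.39, 3.01, 3.14, 3.14, 3.14].

### API

Orientations are given as a unit quaternion [x, y, z, w].
In Python, from plant import bot gives the robot as it stands. Calls block until the motion is done:
- bot.move_ptp(position, orientation): joint-space move of the TCP to a pose.
- bot.line_to(position, velocity=150, ori=None): straight line of the TCP; ori=None keeps the orientation; velocity is the mean speed in mm/s.
- bot.move_joints(angles): joint-space move.
- bot.move_gripper(opening, force=None): finger opening in mm; force is the grip in N (None keeps the last); returns when the fingers have stopped.
- bot.pause(seconds).
- bot.solve_ik(position, orientation): joint angles nearest the present ones, or None.
- bot.read_state(): the state.
- bot.camera(name): name is "scene" or "top" or "wrist"; returns the picture (480x640x3 uint8, red, green, blue); there is no depth.
- bot.get_calibration(name): a dict with "fx", "fy", "cx", "cy" (pixels), "distortion" ([k1, k2, p1, p2, k3] as OpenCV has them; the pictures are not rectified), "view" (4x4, takes a point from world to camera coordinates); the wrist camera has in their place "T_tool_cam" (4x4, takes a point from camera to tool coordinates, whose origin is the TCP and whose axes are the flange's). Camera axes: x right, y up, looking along -z (the intrinsics and any distortion apply to the point x, -y, -z); pixel columns grow to the right and rows downward; lengths in mm; the calibration is good to about 2 mm. A picture is of the moment at which its call begins: read the wrist's pose just before it. get_calibration takes no time and is no camera call.
A pose or a line that the arm cannot do raises bot.Unreachable and nothing moves.
- bot.close_job(): hands the job in, once; it reports no verdict.
The state is a dict: "t": time; "joint_pos": joint angles; "qvel": joint speeds; "tau": joint torques, N m; "tcp_pos": TCP position; "eef_rot": TCP orientation; "contact_force": force on the tool from outside, world axes, zero at the start; "moment": the same for the moment, N m; "width": finger opening in mm.
Only numpy, scipy, OpenCV 4.12 (cv2) and the standard library are available. Lean on these libraries where they do the work, as an engineer would, in place of code of your own. Each camera call takes 0.05 s, during which the arm holds its last target.

## Working session

There is one attempt and no reset: what is moved stays moved. The work goes in short steps, each a Python script; the robot and the scene stay as the last script left them, time stands still between calls to the robot, and variables do not carry over. Pictures are saved under pics/ and viewed, and the job is handed in when it is done.

```bash
ls; mkdir -p pics
python3 - <<'E'
from plant import bot
import cv2,numpy as np
for n in ["scene","top","wrist"]:
    s=bot.read_state()
    im=bot.camera(n); cv2.imwrite(f"pics/{n}0.png",im[:,:,::-1])
    c=bot.get_calibration(n); print(n,{k:np.round(np.array(v),4).tolist() for k,v in c.items()})
print(s)
E
```

```text
pics
scene {'fx': 543.0924, 'fy': 543.0924, 'cx': 321.991, 'cy': 242.1008, 'distortion': [-0.1555, 0.0, 0.0, 0.0, 0.0], 'view': [[0.8692, 0.4943, -0.0074, -462.8013], [-0.3787, 0.6753, 0.6329, 159.7542], [0.3179, -0.5473, 0.7742, -1309.8207], [0.0, 0.0, 0.0, 1.0]]}
top {'fx': 477.8614, 'fy': 477.8614, 'cx': 311.7175, 'cy': 244.2634, 'distortion': [-0.1274, 0.0, 0.0, 0.0, 0.0], 'view': [[0.1048, -0.9945, -0.0054, -40.8834], [0.9738, 0.1015, 0.2036, -543.4055], [-0.2019, -0.0266, 0.979, -922.8903], [0.0, 0.0, 0.0, 1.0]]}
wrist {'fx': 372.7325, 'fy': 372.7325, 'cx': 315.9406, 'cy': 242.9255, 'distortion': [-0.0475, 0.0, 0.0, 0.0, 0.0], 'T_tool_cam': [[-0.0008, 0.9638, 0.2668, 72.0539], [1.0, 0.0005, 0.0012, -0.7413], [0.001, 0.2668, -0.9638, -158.3669], [0.0, 0.0, 0.0, 1.0]]}
{'t': 0.1, 'joint_pos': array([ 1.42509259e+00,  3.59287006e-01,  1.11608378e-02, -2.73532496e-04,
       -1.22413320e+00, -2.88114777e-01]), 'qvel': array([-0.00106259, -0.00157155,  0.00212031,  0.00397717, -0.00072529,
       -0.00193166]), 'tau': array([-1.84464887e-03, -5.84163308e+01,  2.93752867e+01,  7.01543882e+00,
        1.02342243e-02, -4.38102734e-05]), 'tcp_pos': array([283.57169086, 612.05998865, 225.74548647]), 'eef_rot': array([ 9.76556988e-01, -2.15257748e-01, -7.62259959e-05,  7.38816810e-04]), 'contact_force': array([-0.16374932,  0.20900608, -0.21651667]), 'moment': array([ 0.00727275,  0.01537354, -0.00948528]), 'width': 87.4999761180736}
```

View pics/scene0.png

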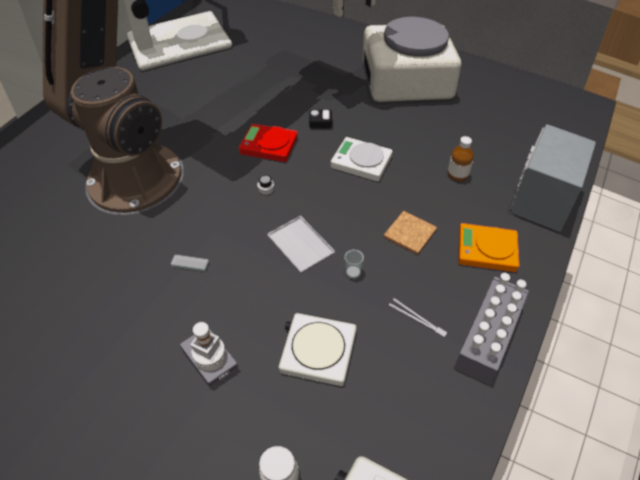

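View pics/top0.png

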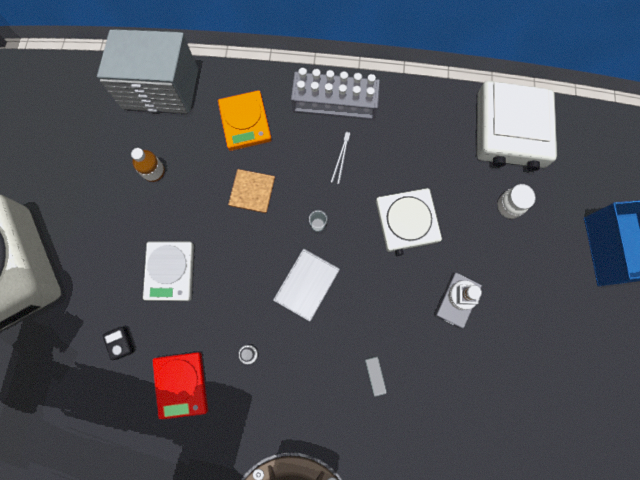

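View pics/wrist0.png

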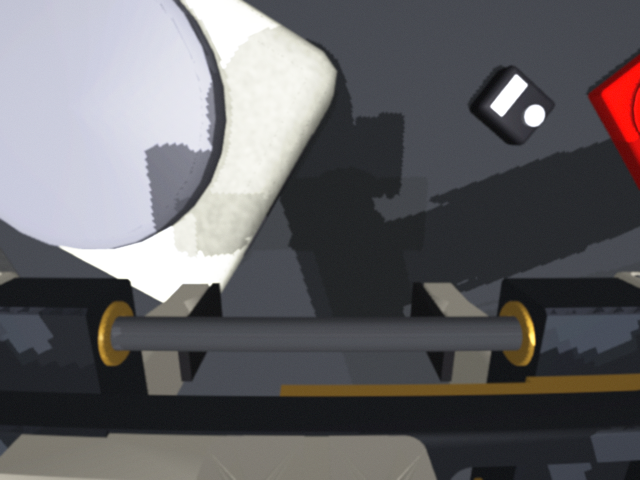

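The top view shows the balance at (168,270) with its pan at about (167,265), the cork pad at (251,190), the light plate at (409,218), the tray at (307,285), the beaker at (318,221) and the stack at (460,297). The red and orange balances are decoys. Next I'll write the helpers and measure these.

```bash
cat > h.py <<'E'
import numpy as np,cv2
from plant import bot
from scipy.spatial.transform import Rotation as R
def camT(name,st=None):
    c=bot.get_calibration(name)
    K=np.array([[c['fx'],0,c['cx']],[0,c['fy'],c['cy']],[0,0,1.]]);D=np.array(c['distortion'],float)
    if 'view' in c: T=np.linalg.inv(np.array(c['view'],float))
    else:
        W=np.eye(4);W[:3,:3]=R.from_quat(st['eef_rot']).as_matrix();W[:3,3]=st['tcp_pos'];T=W@np.array(c['T_tool_cam'],float)
    return K,D,T
def rays(name,px,st=None):
    K,D,T=camT(name,st)
    u=cv2.undistortPoints(np.array(px,float).reshape(-1,1,2),K,D).reshape(-1,2)
    d=np.c_[u[:,0],-u[:,1],-np.ones(len(u))]@T[:3,:3].T
    return T[:3,3],d
def onplane(name,px,z,st=None):
    o,d=rays(name,px,st); s=(z-o[2])/d[:,2]; return o+s[:,None]*d
def proj(name,P,st=None):
    K,D,T=camT(name,st); V=np.linalg.inv(T); P=np.atleast_2d(P)@V[:3,:3].T+V[:3,3]
    P=P*[1,-1,-1]
    return cv2.projectPoints(P,np.zeros(3),np.zeros(3),K,D)[0].reshape(-1,2)
def snap(name,fn):
    st=bot.read_state(); im=bot.camera(name); cv2.imwrite(f"pics/{fn}.png",im[:,:,::-1]); return st,im
def crop(src,dst,x0,y0,w,h,k):
    im=cv2.imread(f"pics/{src}.png")[y0:y0+h,x0:x0+w]; cv2.imwrite(f"pics/{dst}.png",cv2.resize(im,None,fx=k,fy=k,interpolation=cv2.INTER_CUBIC))
def down(yaw): # tool z down; tool y axis direction (jaw) at yaw+pi/2 ; tool x at yaw
    return (R.from_euler('z',yaw)*R.from_euler('x',np.pi)).as_quat()
E
python3 - <<'E'
from h import *
crop('top0','c1',420,255,80,80,7); crop('scene0','c2',165,305,90,90,6)
crop('top0','c3',130,160,260,180,3)
for n,pts in dict(top=[("pan",167,265,32),("disp",161,293,25),("cork",251,190,12),("light",409,218,28),("tray",307,285,2),("beaker",318,221,26),("vialtop",473,292,124)],
  scene=[("pan",367,155,32),("cork",411,232,12),("light",319,346,28),("tray",301,243,2),("beaker",354,264,26),("vialtop",201,329,124)]).items():
    for a,x,y,z in pts: print(n,a,onplane(n,[(x,y)],z)[0].round(0))
E
```

```text
top pan [474. 316.  32.]
top disp [414. 321.  25.]
top cork [661. 163.  12.]
top light [ 629. -184.   28.]
top tray [467.  18.   2.]
top beaker [603.   9.  26.]
top vialtop [ 471. -299.  124.]
scene pan [479. 314.  32.]
scene cork [665. 158.  12.]
scene light [ 633. -188.   28.]
scene tray [468.  21.   2.]
scene beaker [602.  10.  26.]
scene vialtop [ 473. -303.  124.]
```

View pics/c1.png

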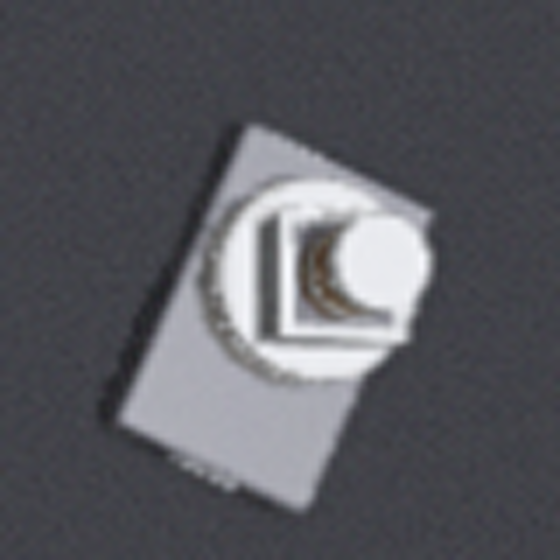

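View pics/c2.png

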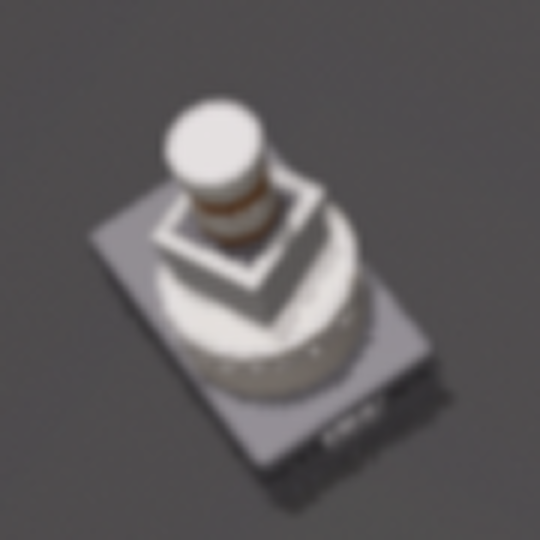

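View pics/c3.png

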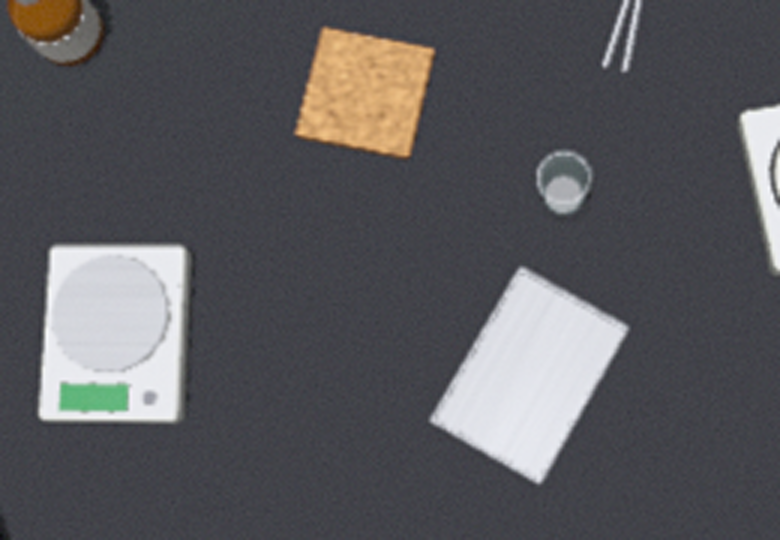

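The two views agree to about 5 mm on rough clicks. The tower is offset layer by layer. Next I'll refine the targets with masks and contours.

```bash
cat > m.py <<'E'
from h import *
def biggest(mask,roi):
    x,y,w,h=roi; m=np.zeros_like(mask); m[y:y+h,x:x+w]=mask[y:y+h,x:x+w]
    m=cv2.morphologyEx(m,cv2.MORPH_OPEN,np.ones((2,2),np.uint8))
    c=max(cv2.findContours(m,cv2.RETR_EXTERNAL,cv2.CHAIN_APPROX_NONE)[0],key=cv2.contourArea); return c.reshape(-1,2)
def rect(name,c,z,st=None):
    P=onplane(name,c,z,st)[:,:2].astype(np.float32); (cx,cy),(w,h),a=cv2.minAreaRect(P)
    if w<h: w,h,a=h,w,a+90
    return np.round([cx,cy,w,h,(a+90)%180-90],1)
E
python3 - <<'E'
from m import *
im={n:cv2.cvtColor(cv2.imread(f'pics/{n}0.png'),cv2.COLOR_BGR2HSV) for n in('top','scene')}
R_={'top':dict(bal=(135,230,65,80),cork=(220,160,65,60),lightb=(365,180,85,70),light=(375,185,70,60),tray=(265,240,85,90),disp=(145,285,35,15)),
'scene':dict(bal=(325,130,75,55),cork=(375,205,70,55),lightb=(270,305,95,85),light=(285,315,70,65),tray=(260,210,80,65),disp=(330,135,28,25))}
for n,I in im.items():
    r=R_[n]
    white=cv2.inRange(I,(0,0,130),(180,255,255))
    o=rect(n,biggest(white,r['bal']),20); print(n,'bal',o)
    g=cv2.inRange(I,(45,70,60),(85,255,255)); print(' disp',onplane(n,[biggest(g,r['disp']).mean(0)],28)[0].round(1))
    ck=cv2.inRange(I,(8,70,80),(25,255,255)); print(' cork',rect(n,biggest(ck,r['cork']),12))
    print(' lightbase',rect(n,biggest(white,r['lightb']),26))
    ye=cv2.inRange(I,(20,22,120),(40,255,255)); c=biggest(ye,r['light']);P=onplane(n,c,28)[:,:2].astype(np.float32);print(' light',cv2.fitEllipse(P))
    print(' tray',rect(n,biggest(cv2.inRange(I,(0,0,100),(180,255,255)),r['tray']),7))
E
```

```text
top bal [461.2 314.6 124.7 101.9   5.9]
 disp [413.9 318.6  28. ]
 cork [658.6 159.8  88.   87.9  -5.7]
 lightbase [ 626.2 -186.6  121.1  120.4  -73.2]Traceback (most recent call last):
  File "<stdin>", line 12, in <module>
  File "m.py", line 5, in biggest
    c=max(cv2.findContours(m,cv2.RETR_EXTERNAL,cv2.CHAIN_APPROX_NONE)[0],key=cv2.contourArea); return c.reshape(-1,2)
ValueError: max() iterable argument is empty
```

Run:
```python
from m import *
for n,R_ in {'top':dict(light=(375,185,70,60),lc=(409,218),tray=(265,240,85,90),pan=(135,230,65,80),pc=(167,262)),'scene':dict(light=(285,315,70,65),lc=(319,346),tray=(260,210,80,65),pan=(325,130,75,55),pc=(367,155))}.items():
    b=cv2.imread(f'pics/{n}0.png');I=cv2.cvtColor(b,cv2.COLOR_BGR2HSV)
    print(n,'light hsv',I[R_['lc'][1],R_['lc'][0]],'pan',I[R_['pc'][1],R_['pc'][0]])
    s=I[R_['lc'][1],R_['lc'][0]].astype(int)
    m=cv2.inRange(I,(15,int(s[1]*.6),120),(45,255,255)); c=biggest(m,R_['light']);P=onplane(n,c,28)[:,:2].astype(np.float32);print(' light',np.round(np.hstack(cv2.fitEllipse(P)),1), cv2.minEnclosingCircle(P))
    print(' tray',rect(n,biggest(cv2.inRange(I,(0,0,100),(180,255,255)),R_['tray']),7))
    x,y,w,h=R_['pan']; cv2.imwrite(f'pics/pan_{n}.png',cv2.resize(b[y:y+h,x:x+w],None,fx=5,fy=5,interpolation=cv2.INTER_CUBIC))
    p=b[y:y+h,x:x+w]; print(I[R_['pc'][1],R_['pc'][0]-36:R_['pc'][0]+36,2].tolist())
    if n=='scene':print(' cork',rect(n,biggest(cv2.inRange(I,(8,70,80),(25,255,255)),(375,205,70,55)),12))
```

```text
top light hsv [ 42   5 234] pan [116   8 220]
 light [ 629.8 -187.2   86.6   92.9  169.4] ((628.0842895507812, -187.134521484375), 46.899723052978516)
 tray [466.   17.5 130.   92.1 -23.8]
[73, 68, 74, 74, 69, 76, 71, 74, 71, 73, 69, 70, 73, 73, 152, 240, 232, 220, 219, 218, 219, 219, 220, 220, 218, 220, 219, 220, 218, 220, 220, 221, 220, 221, 221, 221, 220, 220, 221, 220, 219, 220, 221, 219, 222, 221, 223, 220, 222, 221, 221, 222, 222, 223, 197, 216, 238, 240, 235, 188, 121, 92, 59, 68, 76, 73, 76, 74, 69, 74, 76, 74]
scene light hsv [ 24  27 229] pan [165   5 202]
 light [ 632.6 -187.4   94.3   94.5  142.2] ((632.6692504882812, -187.60194396972656), 48.26438522338867)
 tray [471.2  17.7 131.7  93.5 -23.7]
[73, 78, 116, 175, 213, 225, 225, 220, 218, 220, 223, 224, 221, 218, 219, 224, 227, 224, 209, 198, 199, 201, 201, 201, 201, 201, 201, 201, 201, 201, 201, 202, 202, 202, 202, 202, 202, 202, 202, 201, 200, 199, 200, 200, 201, 202, 202, 202, 201, 201, 201, 202, 208, 222, 228, 229, 228, 223, 199, 150, 103, 78, 71, 70, 70, 70, 70, 70, 70, 70, 71, 70]
 cork [665.6 157.2  94.7  89.9  84.8]
```

View pics/pan_scene.png

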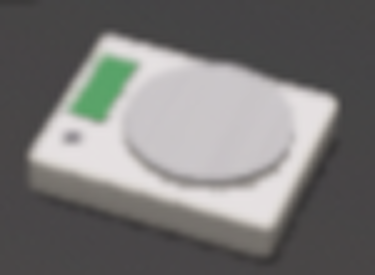

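View pics/pan_top.png

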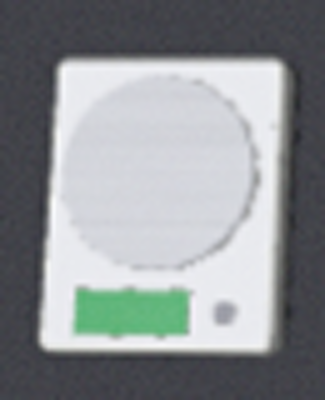

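Target measurements:

| Target | Position (mm) | Note |
|---|---|---|
| Pan | (477, 315.5) | views agree to about 4 mm |
| Cork pad | (661.5, 159) | averaged over both views |
| Light plate | (631, -187) | averaged over both views |
| Tray | (468.5, 17.6) | long axis at -23.7° |

The fitted sizes match the given ones. Next I'll view the stack with the wrist camera.

Run:
```python
from h import *
c=np.array([[290,335],[405,335],[295,215]])/7+[420,255]
P=onplane('top',c,86);print(P.round(1)); d=P[0]-P[1];print('block yaw',np.degrees(np.arctan2(d[1],d[0])),np.linalg.norm(d)); d=P[2]-P[0];print(np.degrees(np.arctan2(d[1],d[0])),np.linalg.norm(d))
for k in (-60,0,30,90,120,-150):
    q=bot.solve_ik([472,-301,235],down(np.radians(k))); print(k,None if q is None else np.round(q,2))
```

```text
[[ 452.3 -288.9   86. ]
 [ 455.4 -321.9   86. ]
 [ 486.2 -288.6   86. ]]
block yaw 95.36558092540204 33.126313128612686
0.3924828138712083 33.92322726283261
-60 [-0.22  0.16 -0.23  0.   -1.17  0.74]
0 [-0.22  0.16 -0.23  0.   -1.17  1.79]
30 [-0.22  0.16 -0.23  0.   -1.17  2.31]
90 [-0.22  0.16 -0.23  0.   -1.17 -2.92]
120 [-0.22  0.16 -0.23 -0.   -1.17 -2.4 ]
-150 [-0.22  0.16 -0.23  0.   -1.17 -0.83]
```

Run:
```python
from h import *
bot.move_ptp([472,-301,260],down(np.radians(-87)))
st,im=snap('wrist','w1'); print(st['t'],st['tcp_pos'],st['joint_pos'].round(2))
```

```text
3.4083 [ 472.38639519 -300.54625723  259.92250447] [-0.22  0.15 -0.19 -0.   -1.23  0.27]
```

View pics/w1.png

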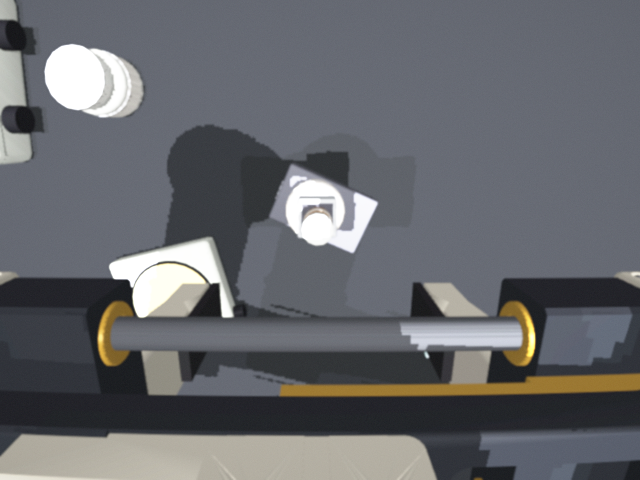

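The wrist view shows the vial cap at (317,229), the block behind it, the dish at (315,207) and the box.

Run:
```python
from h import *
st=bot.read_state()
crop('w1','c4',255,150,140,115,5)
print(onplane('wrist',[(317.5,229.5)],124,st))
b=cv2.imread('pics/w1.png');
m=cv2.inRange(b,(215,215,215),(255,255,255));m[:208]=0;m[255:]=0;m[:,:295]=0;m[:,340:]=0
ys,xs=np.where(m);print(xs.min(),xs.max(),ys.min(),ys.max())
```

```text
[[ 471.90795803 -301.3535161   124.        ]]
295 339 208 246
```

View pics/c4.png

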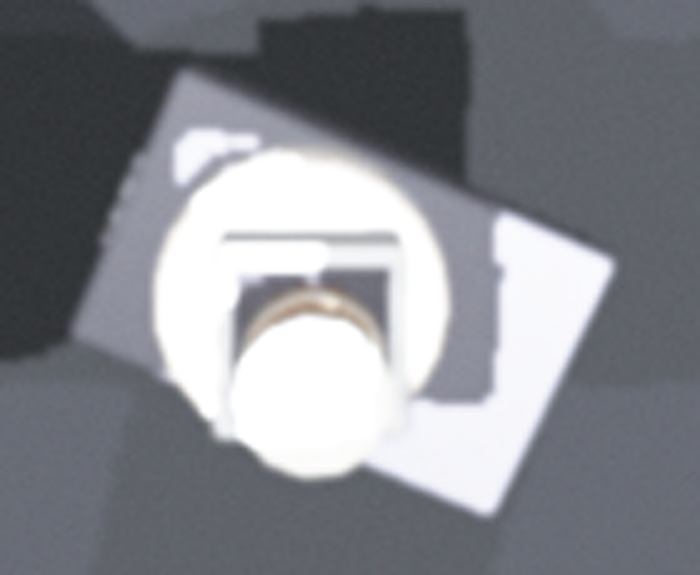

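Run:
```python
from h import *
q=down(np.radians(-87))
for p in ([477,315.5,200],[477,315.5,43]):
    for k in (-87,-30,0,20): print(p,k,np.round(bot.solve_ik(p,down(np.radians(k))),2))
bot.line_to([472,-301.3,140],velocity=150)
bot.line_to([472,-301.3,96],velocity=80)
print(bot.move_gripper(20,force=10)); s=bot.read_state(); print(s['width'],s['t'],s['tcp_pos'],s['contact_force'])
bot.line_to([472,-301.3,106],velocity=60)
bot.line_to([472,-301.3,220],velocity=200)
s=bot.read_state(); print(s['width'],s['t'],s['tcp_pos'],s['contact_force'])
snap('wrist','w2');snap('scene','s2')
crop('scene','x',0,0,1,1,1) if 0 else crop('s2','c5',130,250,160,140,5)
```

```text
[477, 315.5, 200] -87 [ 0.93  0.21 -0.26  0.   -1.1  -0.87]
[477, 315.5, 200] -30 [ 0.93  0.21 -0.26  0.   -1.1   0.12]
[477, 315.5, 200] 0 [ 0.93  0.21 -0.26  0.   -1.1   0.64]
[477, 315.5, 200] 20 [ 0.93  0.21 -0.26  0.   -1.1   0.99]
[477, 315.5, 43] -87 [ 0.93  0.38 -0.44  0.   -0.76 -0.87]
[477, 315.5, 43] -30 [ 0.93  0.38 -0.44  0.   -0.76  0.12]
[477, 315.5, 43] 0 [ 0.93  0.38 -0.44  0.   -0.76  0.64]
[477, 315.5, 43] 20 [ 0.93  0.38 -0.44  0.   -0.76  0.99]
False
25.525355767423996 6.1083 [ 471.93281275 -301.29649124   95.94820728] [ 0.25872964 -0.39293988  0.03677806]
25.59977196994441 7.1417 [ 471.29520601 -300.85528573  218.70834198] [-0.11245541  0.03817033 -0.44337714]
```

View pics/w2.png

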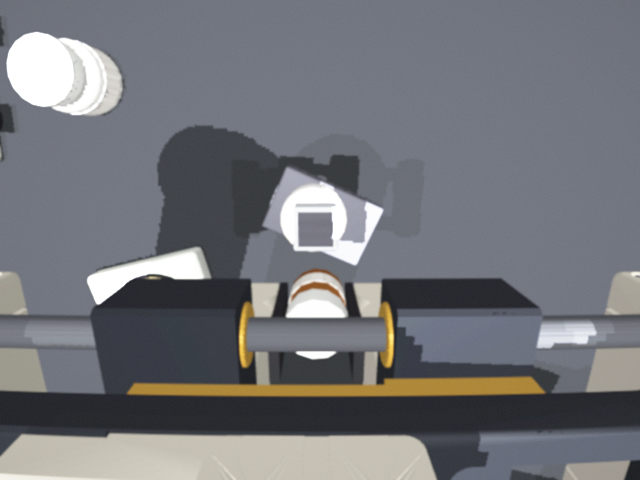

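View pics/c5.png

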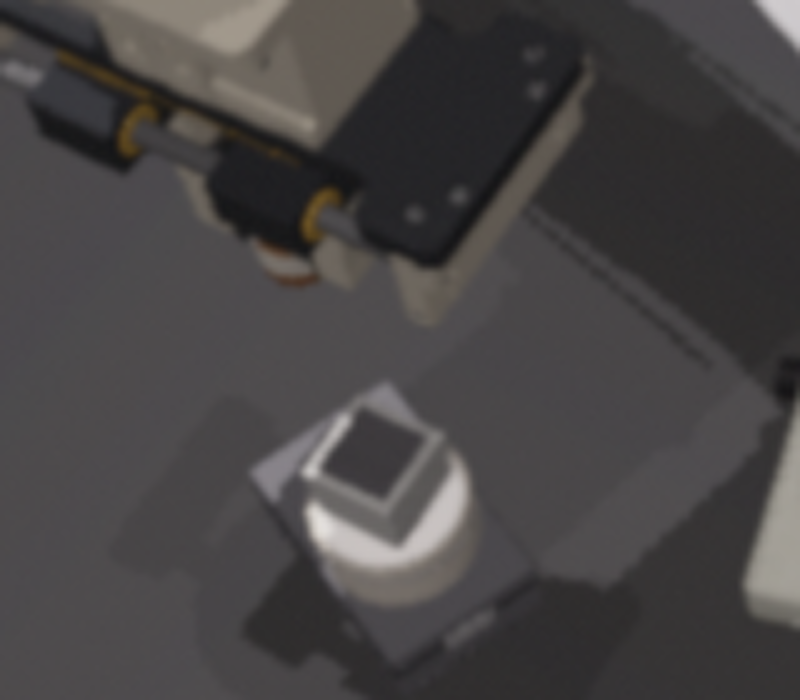

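The vial is held at a width of 25.6 mm, upright at (317,310), and the rest of the stack has not moved. I'll place it now and refine the pan position with the wrist camera on the way.

Run:
```python
from h import *
q=down(np.radians(-87))
bot.move_ptp([477,315.5,220],q); bot.pause(.1)
st,_=snap('wrist','w3'); print(st['t'],st['tcp_pos'])
np.save('st3.npy',np.r_[st['tcp_pos'],st['eef_rot']])
```

```text
9.55 [477.40550936 314.76384182 220.00960386]
```

View pics/w3.png

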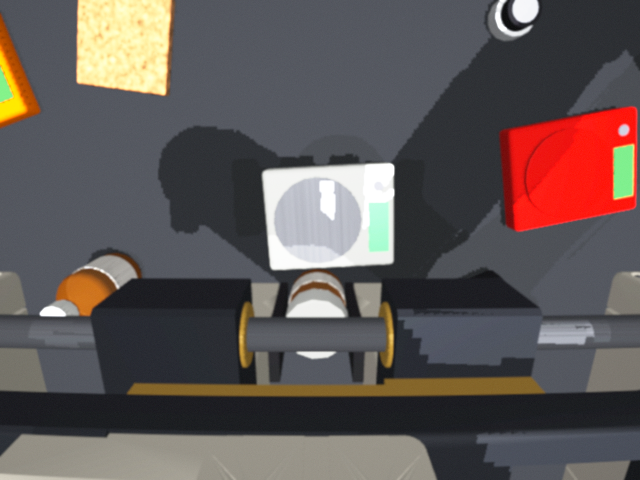

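Run:
```python
from h import *
st=bot.read_state()
print(onplane('wrist',[(317.5,220),(274,220),(361,220)],32,st))
```

```text
[[476.62430709 317.21802467  32.        ]
 [517.86215202 319.29455929  32.        ]
 [435.39259214 315.11297566  32.        ]]
```

Run:
```python
from h import *
q=down(np.radians(-87))
bot.line_to([477,316,70],velocity=200)
bot.line_to([477,316,42.5],velocity=50)
bot.pause(.2); s=bot.read_state(); print(s['tcp_pos'],s['contact_force'])
bot.move_gripper(60); s=bot.read_state(); print(s['t'],s['tcp_pos'],s['contact_force'])
bot.line_to([477,316,230],velocity=200)
bot.pause(.2);st,_=snap('wrist','w4'); print(st['t'],st['tcp_pos'])
```

```text
[477.03598297 316.01369713  42.43612469] [0.12183804 0.07233086 0.21588436]
12.1833 [476.99286455 315.98132158  42.50347609] [-0.9642088   0.18839281  0.1975186 ]
13.475 [476.71307974 315.67990806 228.85174376]
```

View pics/w4.png

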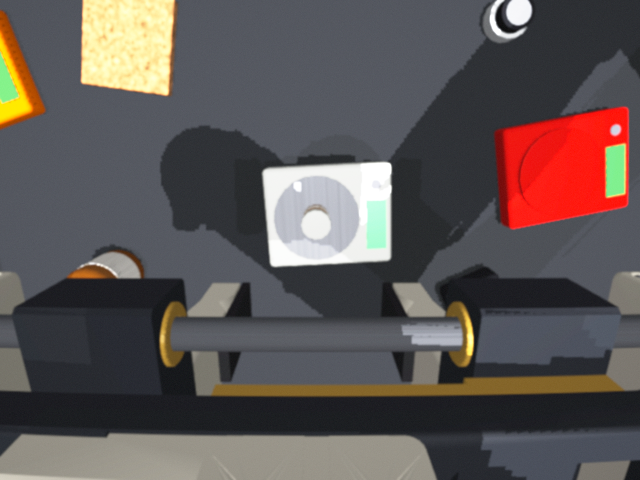

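The vial stands upright and centred on the pan, with its cap at (316,223). The block is next.

Run:
```python
from m import *
q=down(np.radians(-87))
bot.move_gripper(80)
bot.move_ptp([471,-304,210],q); bot.pause(.2)
st,im=snap('wrist','w5'); print(st['t'],st['tcp_pos'])
crop('w5','c6',235,120,190,150,4)
```

```text
16.5417 [ 471.34058225 -303.48744017  210.01127031]
```

View pics/c6.png

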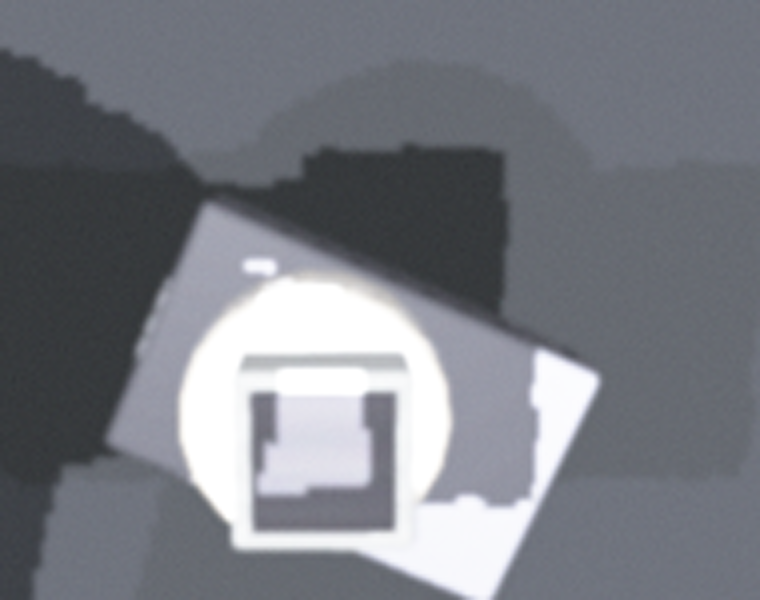

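Run:
```python
from m import *
st=bot.read_state()
c=np.array([[240,371],[408,369],[415,548],[233,550]])/4+[235,120]
P=onplane('wrist',c,86,st);print(P.round(1),P.mean(0).round(1))
for i in range(4):
    d=P[(i+1)%4]-P[i];print(np.linalg.norm(d).round(1),np.degrees(np.arctan2(d[1],d[0])).round(1))
# dish: lid arc fit
e=np.array([[180,410],[205,330],[300,275],[395,310],[447,400],[440,455]])/4+[235,120]
P=onplane('wrist',e,58,st)[:,:2]
A=np.c_[2*P,np.ones(len(P))];x=np.linalg.lstsq(A,(P**2).sum(1),rcond=None)[0];print('dish',x[:2],np.sqrt(x[2]+x[:2]@x[:2]))
```

```text
[[ 489.1 -319.6   86. ]
 [ 456.8 -321.6   86. ]
 [ 453.  -285.7   86. ]
 [ 489.1 -283.4   86. ]] [ 472.  -302.6   86. ]
32.3 -176.3
36.1 96.1
36.2 3.7
36.2 -90.1
dish [ 474.56541002 -306.07348295] 28.572718651020512
```

The block measures 36 mm wide, centred at (472, -302.6) with yaw about 3.5°. The dish is near (474.6, -306). Grasping the block.

Run:
```python
from h import *
q=down(np.radians(-86.5))
bot.line_to([472,-302.6,110],velocity=200,ori=q)
bot.line_to([472,-302.6,61.5],velocity=80)
bot.move_gripper(30,force=12); s=bot.read_state(); print(s['width'],s['t'],s['tcp_pos'],s['contact_force'])
bot.line_to([472,-302.6,72],velocity=50)
bot.line_to([472,-302.6,210],velocity=220)
s=bot.read_state(); print(s['width'],s['t'],s['tcp_pos'],s['contact_force'])
snap('wrist','w6')
for k in (-86.5,-30,0,-60): print(k,np.round(bot.solve_ik([661.5,159,180],down(np.radians(k))),2),np.round(bot.solve_ik([661.5,159,16],down(np.radians(k))),2))
print(onplane('top',[(150,160)],0))
```

```text
36.24659454058692 18.775 [ 471.97609257 -302.58753586   61.50406792] [-0.71056805  0.59015616 -0.0103022 ]
35.660690478242394 19.9083 [ 471.18343375 -302.12755019  208.61810776] [ 0.12364134 -0.50586439 -0.69989492]
-86.5 [ 0.52  0.4  -0.04  0.   -1.14 -0.46] [ 0.52  0.55 -0.2   0.   -0.82 -0.46]
-30 [ 0.52  0.4  -0.04  0.   -1.14  0.53] [ 0.52  0.55 -0.2   0.   -0.82  0.53]
0 [ 0.52  0.4  -0.04  0.   -1.14  1.05] [ 0.52  0.55 -0.2   0.   -0.82  1.05]
-60 [ 0.52  0.4  -0.04  0.   -1.14  0.  ] [ 0.52  0.55 -0.2   0.   -0.82  0.  ]
[[714.54889125 408.23502603   0.        ]]
```

View pics/w6.png

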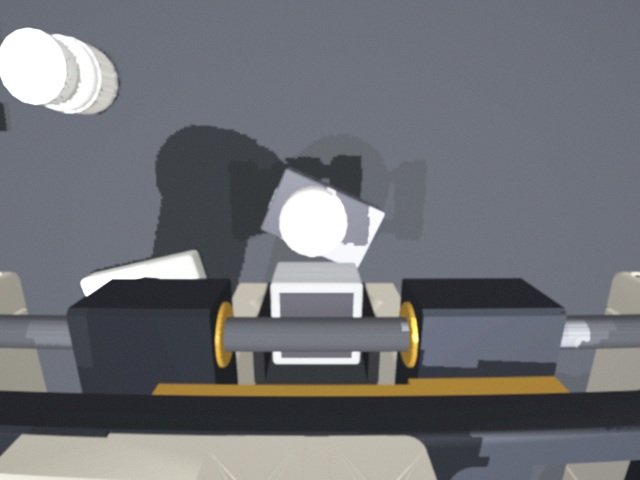

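The block is held at a width of 35.7 mm and upright. Moving it to the cork pad.

Run:
```python
from h import *
q=down(np.radians(-86.5))
bot.move_ptp([661.5,158.5,200],q); bot.pause(.1)
st,_=snap('wrist','w7'); print(st['t'],st['tcp_pos'])
```

```text
21.8667 [661.61926629 157.22745882 200.32282502]
```

View pics/w7.png

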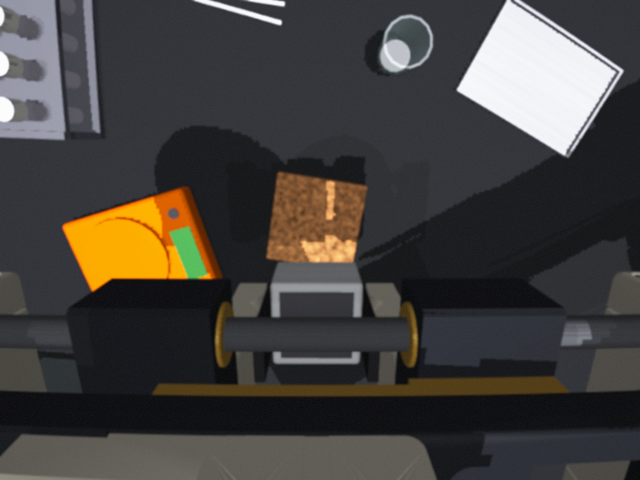

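The cork corners are at (279,172), (366,185) and (267,260), with its centre near (316.5,222.5).

Run:
```python
from h import *
st=bot.read_state()
P=onplane('wrist',[(316.5,222.5),(279,172),(366,185),(267,260)],12,st);print(P.round(1),np.linalg.norm(P[1]-P[2]),np.linalg.norm(P[1]-P[3]))
t=(P[0,:2]*.5+np.array([661.5,158.5])*.5); print(t)
assert np.linalg.norm(t-[661.5,158.5])<4
bot.line_to([*t,50],velocity=200)
bot.line_to([*t,16],velocity=40)
bot.pause(.2); s=bot.read_state(); print(s['tcp_pos'],s['contact_force'])
bot.move_gripper(70); s=bot.read_state(); print(s['t'],s['tcp_pos'])
bot.line_to([*t,220],velocity=200)
bot.pause(.2);st,_=snap('wrist','w8'); print(st['t'],st['tcp_pos'])
```

```text
[[661.7 162.3  12. ]
 [698.9 116.9  12. ]
 [618.  124.   12. ]
 [707.8 202.6  12. ]] 81.21992216420868 86.13815591745332
[661.58819249 160.38309266]
[661.68443684 160.42370487  16.10987754] [-0.20595556  0.35589861 -0.9752391 ]
24.7917 [661.56607165 160.37507232  15.99247375]
26.1583 [661.20528516 160.21793191 218.73971845]
```

View pics/w8.png

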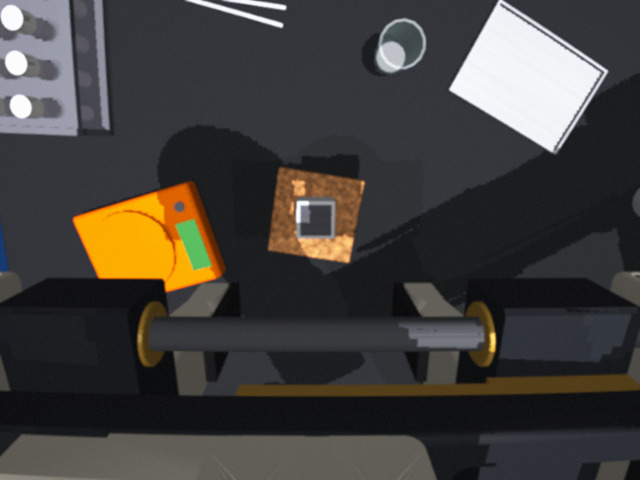

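The block sits centred on the cork, at (316,218). The dish is next.

Run:
```python
from m import *
q=down(np.radians(-86.5))
bot.move_gripper(86)
bot.move_ptp([474,-306,190],q); bot.pause(.2)
st,im=snap('wrist','w9'); print(st['t'],st['tcp_pos'])
crop('w9','c7',225,120,190,150,4)
m=cv2.inRange(im,(240,240,240),(255,255,255));m=cv2.morphologyEx(m,cv2.MORPH_CLOSE,np.ones((3,3)))
cv2.imwrite('pics/m9.png',m[120:270,225:415])
c=biggest(m,(225,120,190,150))
print(cv2.minEnclosingCircle(c), len(c))
```

```text
28.7833 [ 474.52755052 -305.4476134   189.90968495]
((328.5244445800781, 241.0285186767578), 48.16352081298828) 262
```

View pics/c7.png

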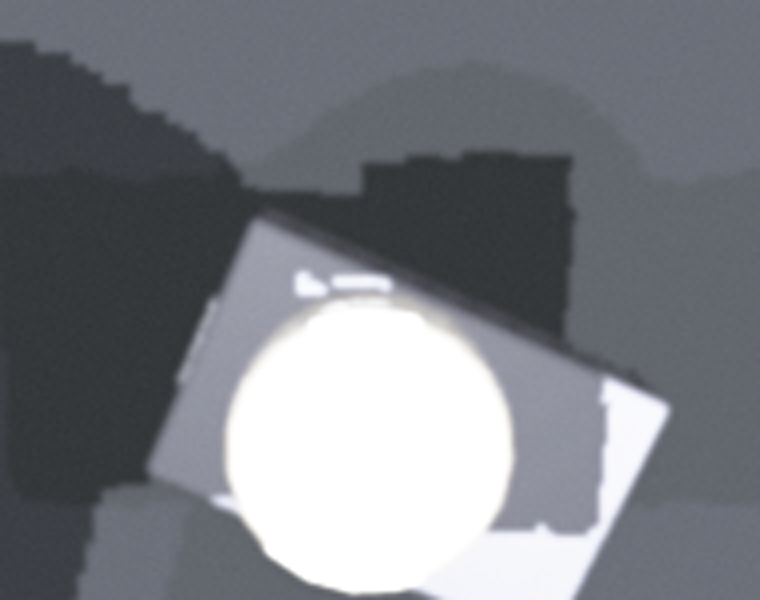

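Run:
```python
from m import *
st=bot.read_state()
P=onplane('wrist',[(317.6,232.4),(225+228/4,232.4),(225+513/4,232.4)],58,st);print(P)
B=onplane('wrist',np.array([(258,215),(148,470),(670,405)])/4+[225,120],30,st)
print(B,np.linalg.norm(B[1]-B[0]),np.linalg.norm(B[2]-B[0]),(B[1]+B[2])/2,np.degrees(np.arctan2(*(B[0]-B[2])[[1,0]])))
t=P[0,:2]
print(t); assert np.linalg.norm(t-[474.6,-306])<5
bot.line_to([*t,80],velocity=200)
bot.line_to([*t,34.5],velocity=80)
bot.move_gripper(50,force=12); s=bot.read_state(); print(s['width'],s['t'],s['tcp_pos'],s['contact_force'])
bot.line_to([*t,45],velocity=50)
bot.line_to([*t,190],velocity=220)
s=bot.read_state(); print(s['width'],s['t'],s['tcp_pos'],s['contact_force'])
bot.move_ptp([630.5,-187.3,190],down(np.radians(-86.5))); bot.pause(.1)
st,_=snap('wrist','w10');snap('scene','s10'); print(st['t'],st['tcp_pos'],st['width'])
```

```text
[[ 473.84715342 -304.93529724   58.        ]
 [ 502.36177654 -303.18265344   58.        ]
 [ 445.29481177 -306.6978338    58.        ]]
[[ 500.18594492 -347.47509156   30.        ]
 [ 522.07579516 -290.36739415   30.        ]
 [ 408.61057556 -312.0715433    30.        ]] 61.15925643390476 98.18074914090288 [ 465.34318536 -301.21946872   30.        ] -21.136779683276224
[ 473.84715342 -304.93529724]
57.88425769914803 30.825 [ 473.95556663 -304.96915898   34.71382413] [-0.8350318   0.65142596  2.28959128]
57.84137028034973 31.9917 [ 472.99864219 -304.47874855  188.61386597] [ 0.71031499 -0.55540631 -1.05372885]
32.8917 [ 629.80585035 -187.69527807  189.20599747] 57.69713051045492
```

View pics/w10.png

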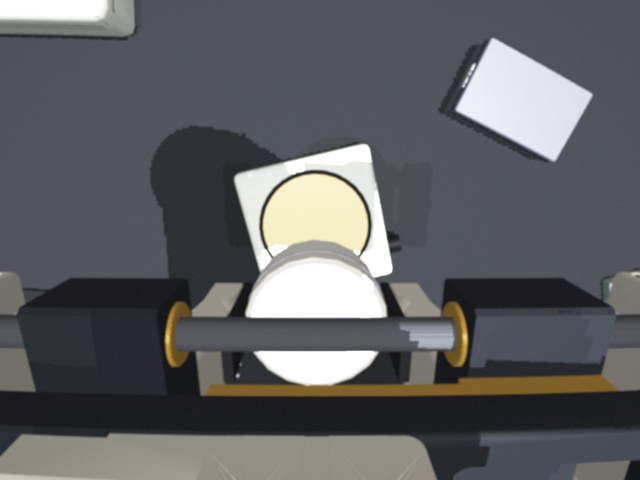

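View pics/s10.png

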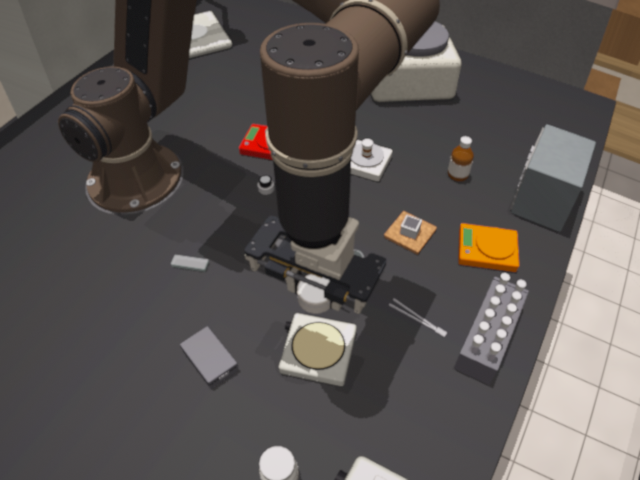

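The dish is held at a width of 57.7 mm. The yellow plate is centred near (315.5,226) in the wrist view.

Run:
```python
from m import *
st=bot.read_state()
P=onplane('wrist',[(315.5,226),(260.5,226),(371,226)],28,st);print(P)
t=P[0,:2]*.5+np.array([631,-187.3])*.5; print(t)
assert np.linalg.norm(t-[631,-187.3])<4
bot.line_to([*t,70],velocity=200)
bot.line_to([*t,33],velocity=40)
bot.pause(.2); s=bot.read_state(); print(s['tcp_pos'],s['contact_force'])
bot.move_gripper(86); s=bot.read_state(); print(s['t'],s['tcp_pos'])
bot.line_to([*t,220],velocity=200)
bot.pause(.2);st,_=snap('wrist','w11'); print(st['t'],st['tcp_pos'])
```

```text
[[ 630.89012398 -185.6817423    28.        ]
 [ 679.31230996 -182.81662299   28.        ]
 [ 582.042158   -188.60425956   28.        ]]
[ 630.94506199 -186.49087115]
[ 631.01591167 -186.48362913   33.07791979] [ 0.85461601 -0.3723253  -0.22086655]
35.725 [ 630.96381139 -186.48785773   33.005728  ]
37.0083 [ 630.51266991 -186.44975765  218.67288194]
```

View pics/w11.png

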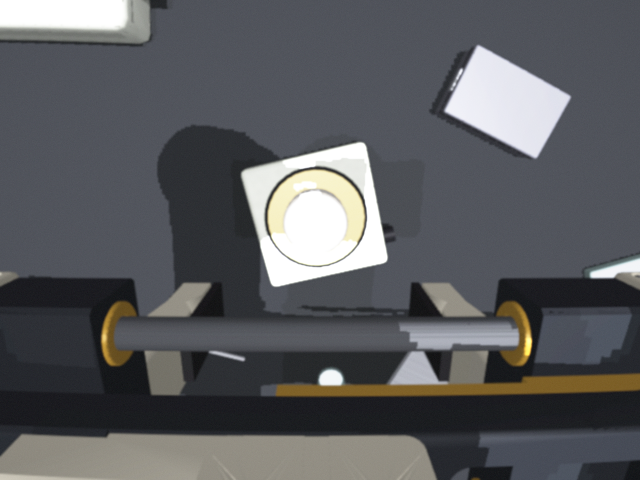

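The dish is centred on the light plate, at (316,222). The box is next. I'll hover aligned with it and measure.

Run:
```python
from m import *
bot.move_ptp([466,-302,200],down(np.radians(-23))); bot.pause(.2)
st,im=snap('wrist','w12'); print(st['t'],st['tcp_pos'],st['joint_pos'].round(2))
st2,im2=snap('top','t12'); st2,im3=snap('scene','s12')
```

```text
38.475 [ 466.44970456 -301.73008456  199.86763027] [-0.22  0.18 -0.29  0.   -1.09  1.39]
```

View pics/w12.png

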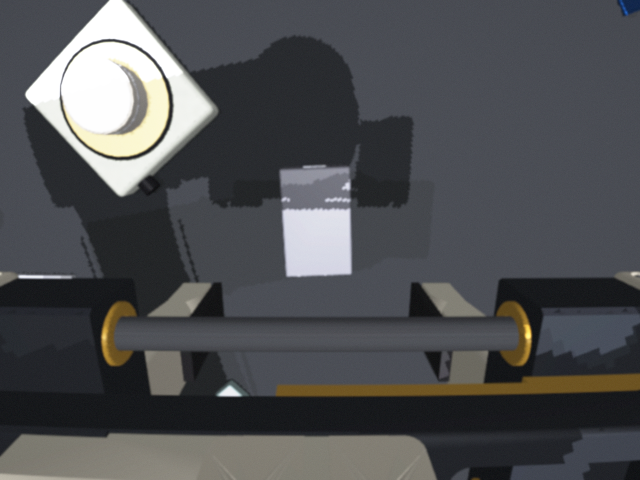

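Run:
```python
from m import *
st=bot.read_state()
P=onplane('wrist',[(279,170),(350,167),(352,274),(287,276)],30,st)
print(P.round(1),P.mean(0).round(1))
for i in range(4):
    d=P[(i+1)%4]-P[i];print(np.linalg.norm(d).round(1),np.degrees(np.arctan2(d[1],d[0])).round(1))
crop('w12','c8',260,150,120,140,5)
```

```text
[[ 522.4 -289.6   30. ]
 [ 500.7 -347.3   30. ]
 [ 408.4 -312.7   30. ]
 [ 430.4 -255.9   30. ]] [ 465.5 -301.4   30. ]
61.7 -110.6
98.6 159.4
60.9 68.9
98.0 -20.1
```

View pics/c8.png

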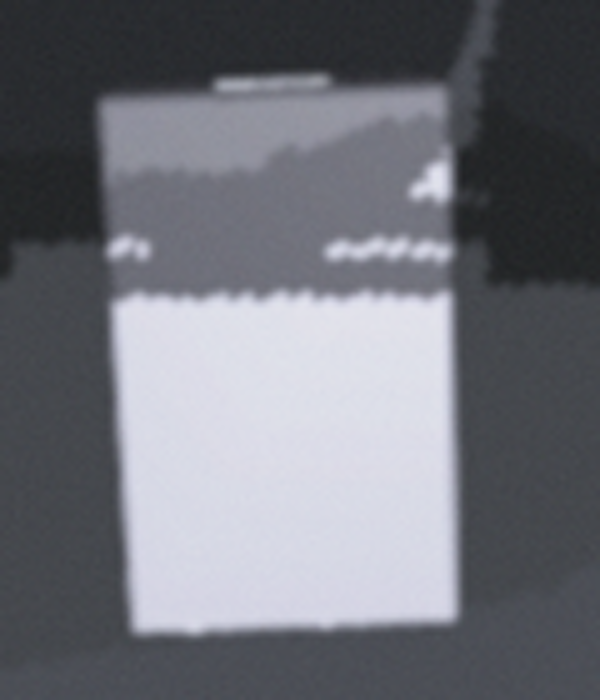

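The box is at (465.5, -301.4), yaw -20.4°, and the fitted size agrees. Grasping it with the fingertips 8 mm above its base, so they clear the tray rim.

Run:
```python
from h import *
t=[465.5,-301.4]
bot.line_to([*t,60],velocity=200,ori=down(np.radians(-20.4)))
bot.line_to([*t,8.5],velocity=80)
bot.move_gripper(54,force=25); s=bot.read_state(); print(s['width'],s['t'],s['tcp_pos'],s['contact_force'])
bot.line_to([*t,20],velocity=50)
bot.line_to([*t,190],velocity=200)
s=bot.read_state(); print(s['width'],s['t'],s['tcp_pos'],s['contact_force'])
q=down(np.radians(-23.7))
bot.move_ptp([468.5,17.6,200],q); bot.pause(.2)
st,_=snap('wrist','w13'); print(st['t'],st['tcp_pos'],st['width'],st['joint_pos'].round(2))
```

```text
61.631802394152274 40.7917 [ 465.64112373 -301.44963421    8.78555207] [-0.56506913  1.55917444  3.13782763]
61.74813542161823 42.175 [ 464.6937927  -301.00264236  188.63061207] [-0.09394574  0.01863245 -2.74567629]
43.5917 [468.61231552  16.70902342 199.78934786] 62.10733085351226 [ 0.46  0.04 -0.46  0.   -1.07  0.7 ]
```

View pics/w13.png

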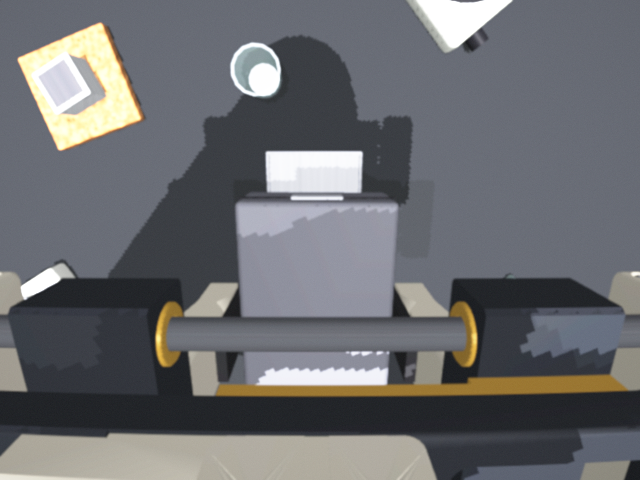

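The box is held level and the tray edge is parallel to it, with corners at (266,151) and (362,151). I'll check the tray centre from that edge.

Run:
```python
from h import *
st=bot.read_state()
P=onplane('wrist',[(266,151),(362,151)],7,st); d=P[1]-P[0]
print(P.round(1),np.linalg.norm(d)); a=np.radians(-23.7); mid=P.mean(0)[:2]; print('edge ang+90',np.degrees(np.arctan2(d[1],d[0]))+90)
print('center',mid-63*np.array([np.cos(a),np.sin(a)]))
```

```text
[[544.7  34.5   7. ]
 [509.  -46.1   7. ]] 88.16093697564152
edge ang+90 -23.837510844532304
center [469.15469597  19.52702257]
```

The edge is 88.2 mm long (the tray is 88 mm), its angle is -23.8°, and the centre agrees within 2 mm. Placing the box.

Run:
```python
from h import *
t=[468.8,18.6]; q=down(np.radians(-23.7))
bot.line_to([*t,50],velocity=150,ori=q)
bot.line_to([*t,11.2],velocity=40)
bot.pause(.2); s=bot.read_state(); print(s['tcp_pos'],s['contact_force'])
bot.move_gripper(80); s=bot.read_state(); print(s['t'],s['tcp_pos'],s['contact_force'])
bot.line_to([*t,60],velocity=80)
bot.line_to([*t,230],velocity=200)
bot.pause(.2);st,_=snap('wrist','w14'); print(st['t'],st['tcp_pos'])
np.save('st14.npy',np.r_[st['tcp_pos'],st['eef_rot']])
P=[]
bot.move_ptp([420,-250,300],down(np.radians(-23.7))); bot.pause(.2)
snap('top','t14');snap('scene','s14'); print(bot.read_state()['t'])
```

```text
[468.95225254  18.64288223  11.36715203] [ 0.01180606 -0.50114312 -1.0832107 ]
46.6833 [468.814046    18.59589213  11.22216491] [0.39551169 0.07352685 0.21707027]
48.6417 [468.3396581   18.42330063 228.91034807]
50.0833
```

View pics/w14.png

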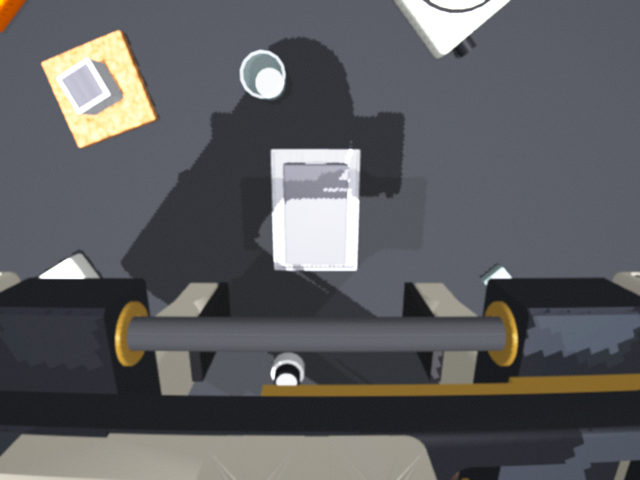

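View pics/s14.png

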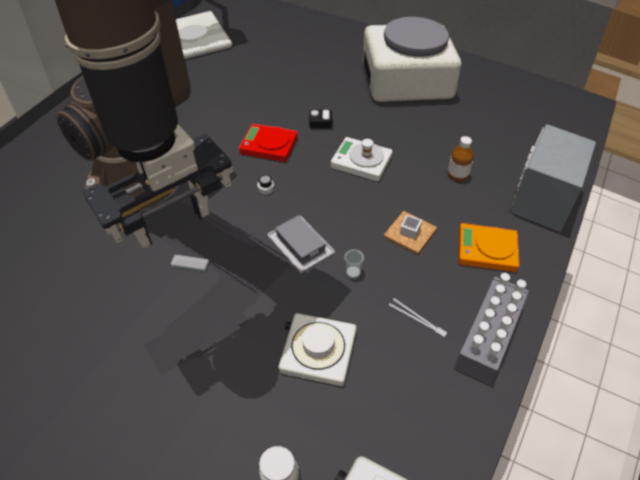

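View pics/t14.png

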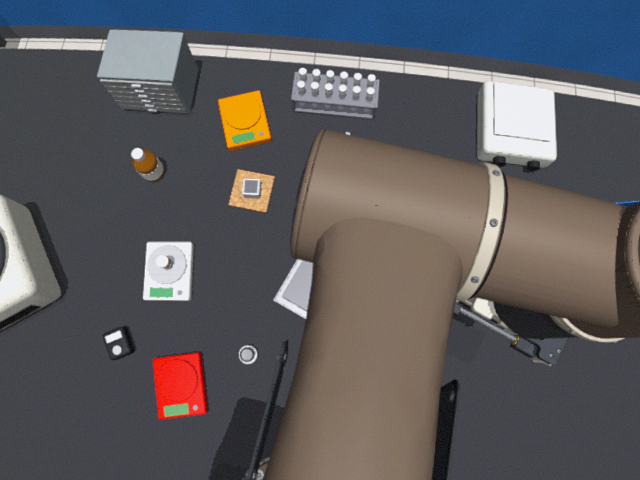

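In every view the box lies flat in the tray, with its top spanning (283,163) to (346,266) in the wrist view. The beaker is unmoved at (354,264) in the scene view. One numeric check before I hand it in.

Run:
```python
from h import *
a=np.load('st14.npy');st=dict(tcp_pos=a[:3],eef_rot=a[3:])
print('box',onplane('wrist',[(283,163),(349,163),(347,267),(286,268)],32,st).mean(0),'tray',onplane('wrist',[(271,149),(360,149),(358,271),(274,271)],7,st).mean(0))
for nm,px,z in [('vial',(367.5,144),70),('block',(412,224),40),('dish',(318.5,338),56),('beaker',(354,264),26)]: print(nm,onplane('scene',[px],z)[0].round(0))
bot.close_job()
```

```text
box [468.00632316  19.17273807  32.        ] tray [467.9344592   19.72535505   7.        ]
vial [480. 310.  70.]
block [665. 156.  40.]
dish [ 632. -187.   56.]
beaker [602.  10.  26.]
the job is handed in; nothing more can be done
```

I took the stack apart from the top down and handed the job in at about 50 s of the 106 s allowed. The hand-in gives no verdict, so the results below come from my own checks.

I placed the vial on the white balance pan, the block on the cork pad, the dish on the light plate and the slide box in the tray. I let go of each one before starting the next.

| Item | Place | Last check |
|---|---|---|
| Vial | balance pan | about 4–5 mm off in one hand-picked scene-camera point; looked centred from the wrist camera |
| Block | cork pad | about 4–5 mm off in one hand-picked scene-camera point; looked centred from the wrist camera |
| Dish | light plate | within 2 mm (scene camera) |
| Slide box | steel tray | within 1 mm of the tray centre, flat, and set down at the tray's angle |
| Beaker | bystander | same measured position as at the start, (602, 10) |

The vial and block offsets are about the size of the disagreement I saw between the cameras from the start (up to 5 mm), and well under the 15 mm limit. No check failed. The arm ended about 300 mm above the bench with open, empty fingers, touching nothing. It covered part of the top camera's last picture, so the dish, beaker and most of the tray were checked from the scene and wrist cameras only.

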